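# Set the wax mill's gap selector by clicks and lock it

### The arm

A 6-joint arm with a two-finger parallel gripper is mounted at the origin on the work surface. World frame = base frame: x ahead of the robot, y to its left, z up, the work surface at z = 0. Lengths are in mm, angles in rad, forces in N, time in s.
With the tool pointing down it reaches from about 325 to 900 mm from the base axis. Payload 6.1 kg.
Tool frame: the origin (TCP) lies at the very end of the fingers, on their centre line; the grasp point (between the pads) lies 19 mm behind it; z points along the fingers, y is the line along which they close (so a half turn about z gives the same grasp; the last joint's range is limited). The gripper opens to 87 mm and grips with 3 to 60 N. Pads are 19 mm wide; open, the fingers measure 117 mm over their backs; the gripper's body (75 mm by 190 mm) begins 51 mm behind the grasp point.
Start: joints at [1.064, 0.22, 1.526, -0, 1.395, -0.126], TCP at [232.287, 580.223, 222.538] pointing down, gripper open.
Joint ranges: [-2.98, 2.98], [-0.91, 2.08], [0.09, 2.57], [-1.24, 4.39], [0.2, 2.65], [-2.68, 2.68]. Speed limits (rad/s): [2.57, 2.57, 3.01, 3.14, 3.14, 3.14].

### API

Orientations are given as a 3x3 rotation matrix whose columns are the frame's x, y, z axes.
In Python, from workcell import env gives the robot as it stands.
- The arm moves only by the tool move_arm, never from a script. Its argument "deltas" is a list of rows, each an object of numbers: "tx", "ty", "tz": the shift along the tool's x, y, z in mm; "twist": the turn about the tool's z in degrees. A call has 1 to 10 rows; each row is the pose to reach, as a shift and turn from the pose commanded when the call began, along the tool's axes at that moment; what a row does not reach only later rows make up. A row lasts 1/8 s, in which the tool goes at most 62.5 mm and 10.7 degrees, less where a joint would pass 70% of its speed; a pose out of reach is approached as far as the arm can. A call with a gripper value outside its range is refused whole. "grip" is the finger opening in mm, from 0 to 87, set as the call begins (left out, the last holds). The fingers move at their own pace and stop on an object; "grip_force" is the grip in N (left out, the last holds). Time passes only in rows, so rows that repeat a pose let the fingers close. It gives the time, the measured TCP pose, the force, the opening and the grip force at its end, in the units of the state.
- env.observe(): the state, without advancing time (a new reading comes with each control period).
- env.capture(name): name is "scene" or "side" or "wrist"; returns a dict with "frame" (480x640x3 uint8, red, green, blue), "z_map" (480x640 float32, mm along the optical axis (not along the pixel's ray), 0 where there is no reading), "mtx" (3x3 intrinsics, pixels), "origin" and "rotation" of the camera in the world. Camera axes: x right, y up, looking along -z (the intrinsics and any distortion apply to the point x, -y, -z); pixel columns grow to the right and rows downward; lengths in mm; the calibration is good to about 2 mm. A picture is of the moment at which its call begins.
- env.hand_in(): hands the job in; it is judged then, once.
Trained networks look in a picture, given as the dict that the camera call returned (one of the last four; its "shot" number tells which), for a name from the list of things; names that differ only in an ending like _2 or _b are one class to them, and where a whole thing is asked for, a point or a joint stands for the part that bears it (a point fixed in the world has none). Each returns a list of dicts, best first, with "confidence" (0 to 1); they miss things now and then, are a little off and sometimes report something else, mostly with a low value. They report only what shows in the picture. A call takes as long as a camera call.
- env.recognise(picture, target): "point" ([column, row] in pixels, amid what is visible of it).
- env.regions_of(picture, target): "pixels" (480x640 bool, what is visible of it) and "point" ([column, row] in pixels, amid what is visible of it).
The state is a dict: "t": time; "qpos": joint angles; "qvel": joint speeds; "tau": joint torques, N m; "tcp_pos": TCP position; "tcp_rot": TCP orientation; "contact_force": force on the tool from outside, world axes, zero at the start; "ft_torque": the same for the moment, N m; "grip_width": opening from 0.0 (shut) to 1.0 (fully open); "finger_force": force on a finger pad.
Only numpy, scipy, OpenCV 4.12 (cv2) and the standard library are available. Lean on these libraries where they do the work, as an engineer would, in place of code of your own. Each camera call takes 0.05 s, during which the arm holds its last target. There are 200 camera calls.

### The job

Set the wax-sheet mill to its fourth gap and lock it: turn the black selector knob gently counter-clockwise (seen from above) until you feel it come up against its end stop, without forcing the stop, then turn it clockwise exactly four clicks, counting each click by feel. Then push the steel locking pin beside it straight down fully home, gently and only once the knob stands on the fourth click (anywhere else the pin meets solid plate and must not be pressed on it). Leave the candles, moulds and pot where they stand, and let go.

Things in the scene. Friction and masses are not known exactly. Their poses are not given: they have to be found in the camera images.
- mill: bench mill for wax sheets, bolted down: grey casing, x -100 to 100 mm, y -140 to 100 mm, flat top 90 mm above the table; two steel rollers, lower than that, run out on its +y side to an end block (y to 350 mm). Origin on the table below the knob's axis; z up; the locking pin is at x = 0, y = -85 mm.
- selector_grip (a point): black selector knob on the casing: a bar 48 mm long (this point's x axis, level), 15 mm thick (y), 36 mm tall, on a 60 mm round skirt; pinch it across the 15 mm. Point on its vertical turning axis, 120 mm above the table; bar from 22 mm below to 14 mm above it. The bar is clamped on its shaft at an arbitrary angle, which does not tell the click.
- selector: the same knob, origin on its axis at the casing's top. Places: home, then clicks 1 to 5, unevenly 15 to 27 degrees apart; click 4 is less than 1.6 rad clockwise of home. Leaving a place takes 0.3 to 0.5 N m within 3 to 6 degrees, then it runs nearly free, then is pulled into the next (torque reverses to 0.4 or more), where it centres itself when let go. Starts between clicks 1 and 3 or on one.
- stop: sprung end stop of the knob, hidden in the casing (its position is no use). Met about 3 degrees counter-clockwise of home; from there the torque climbs about 10 N m per rad on top of the click's: 0.8 N m at the knob is surely the stop. Strained at 25 N, about 1.5 N m from the stop alone. Let go, the knob springs back to home.
- pin_top (a point): centre of the top of the steel locking pin's mushroom head, 24 mm across, 85 mm from the knob's axis. Out (start): 116 mm above the table; fully home: 104 mm, so 12 mm of travel straight down. About 3 N of friction; stays where left. Off the fourth click it meets solid plate after 5 mm.
- pin_foot: lower end of the locking pin, hidden in the casing, 47 mm below the top of its head. 4 N between it and the index plate is already too much.
- pot: stainless mug-shaped pouring pot, 100 mm across, 110 mm tall; a bystander, loose on the table. Origin at the centre of its underside.
- hive_candle: beehive-shaped yellow wax candle, 60 mm across, 70 mm tall; a bystander, loose on the table. Origin at the centre of its underside.
- cone_candle: fir-cone-shaped yellow wax candle, 52 mm across, 80 mm tall; a bystander, loose on the table. Origin at the centre of its underside.
- house_candle: house-shaped yellow wax candle, 42 mm wide, 76 mm tall; a bystander, loose on the table. Origin at the centre of its underside.
- mould: white plastic tube mould standing on end, 64 mm across, 75 mm tall; a bystander, loose on the table. Origin at the centre of its underside.
- mould_small: smaller white tube mould on end, 48 mm across, 55 mm tall; a bystander, loose on the table. Origin at the centre of its underside.

How it is judged:
By the outcome, as a careful person would: the job done as asked, in the order asked, and still so for the second after the job is handed in, with the robot touching nothing.
It also fails if it takes over 70 s, if anything falls off the work surface, if the arm or the gripper's body presses on something with over 40 N, if the wrist force passes 120 N, or if a joint passes its speed limit or range.

## Working session

There is one attempt and no reset: what is moved stays moved. The work goes in short steps, Python scripts to look and compute and a tool call to move; the robot and the scene stay as the last step left them, time stands still between calls to the robot, and variables do not carry over. Pictures are saved under pics/ and viewed, at most 10 in all, crops included, and the job is handed in when it is done.

Besides the shell and the picture viewer there is one more tool, called after ">>>" as name(argument=value, ...), one argument or row to a line, values as JSON. move_arm: Moves the arm, as the interface text tells. Its arguments: {"type":"object","properties":{"deltas":{"type":"array"},"grip":{"type":"number"},"grip_force":{"type":"number"}},"required":["deltas"]}

```bash
ls; mkdir -p pics; cat > h.py <<'E'
import numpy as np, cv2
from workcell import env
def world(p,px):
    # px Nx2 (col,row) -> world using depth
    px=np.atleast_2d(px).astype(int); z=p["z_map"][px[:,1],px[:,0]]; K=np.array(p["mtx"])
    x=(px[:,0]-K[0,2])/K[0,0]*z; y=(px[:,1]-K[1,2])/K[1,1]*z
    c=np.c_[x,-y,-z]
    return c@np.array(p["rotation"]).T+np.array(p["origin"]), z>0
def cloud(p):
    r,c=np.mgrid[0:480,0:640]; w,v=world(p,np.c_[c.ravel(),r.ravel()]); return w.reshape(480,640,3),v.reshape(480,640)
def save(p,n): cv2.imwrite("pics/"+n+".png",p["frame"][:,:,::-1])
E
python3 - <<'E'
from h import *
s=env.observe(); print({k:np.round(v,3).tolist() for k,v in s.items()})
for n in("scene","side","wrist"):
    p=env.capture(n); save(p,n+"0"); print(n,[k for k in p], np.round(p["origin"]))
    for t in("selector","pin_top","mill","pot","hive_candle","cone_candle","house_candle","mould","mould_small"):
        for r in env.regions_of(p,t)[:1]:
            m=r["pixels"]&(p["z_map"]>0); w,v=cloud(p); q=w[m]
            print(t,round(r["confidence"],2),np.round(r["point"]), np.round(np.median(q,0)) if len(q) else None, np.round(q.min(0)),np.round(q.max(0)))
E
```

```text
pics
{'t': 0.0, 'qpos': [1.064, 0.221, 1.528, -0.0, 1.395, -0.126], 'qvel': [-0.0, -0.0, 0.001, -0.001, 0.0, -0.0], 'tau': [0.001, -49.458, -38.74, 0.07, 0.056, -0.0], 'tcp_pos': [231.98, 579.667, 221.43], 'tcp_rot': [[-0.928, 0.372, -0.001], [0.372, 0.928, -0.002], [0.0, -0.002, -1.0]], 'contact_force': [-0.062, -0.206, -0.387], 'ft_torque': [0.025, 0.023, 0.035], 'finger_force': 0.0, 'grip_width': 0.996}
scene ['frame', 'z_map', 'mtx', 'origin', 'rotation', 'shot'] [ 915. -449.  951.]
selector 0.86 [243. 283.] [509. -73. 102.] [457. -98.  87.] [535. -33. 138.]
mill 0.63 [274. 289.] [559. -34.  84.] [ 315. -243.   -3.] [715. 334. 138.]
pot 0.6 [438. 219.] [735. 300.  68.] [659. 265.  -1.] [783. 478. 114.]
hive_candle 0.41 [252. 402.] [ 640. -234.   53.] [ 614. -255.    2.] [ 661. -208.   60.]
cone_candle 0.75 [320. 350.] [686. -87.  52.] [ 659. -102.   -1.] [704. -61.  84.]
house_candle 0.82 [283. 206.] [423. 159.  52.] [371. 149.   2.] [439. 225.  79.]
mould 0.61 [165. 417.] [ 540. -337.   64.] [ 468. -367.    0.] [ 564. -298.   80.]
mould_small 0.9 [256. 402.] [ 640. -234.   53.] [ 613. -255.    2.] [ 661. -208.   60.]
side ['frame', 'z_map', 'mtx', 'origin', 'rotation', 'shot'] [ -35. -787.  727.]
selector 0.73 [332. 302.] [498. -74. 109.] [473. -97.  88.] [551.  -8. 136.]
mill 0.96 [317. 323.] [486. -91.  81.] [ 348. -248.   -1.] [723. 411. 136.]
pot 0.94 [316. 214.] [726. 289.  79.] [631. 203.  -2.] [887. 513. 114.]
hive_candle 0.61 [354. 419.] [ 388. -279.   47.] [ 370. -295.    2.] [ 424. -242.   73.]
cone_candle 0.62 [400. 303.] [666. -87.  42.] [ 574. -170.   -2.] [728. -51.  92.]
house_candle 0.77 [230. 293.] [405. 157.  43.] [388. 146.  -1.] [437. 240.  78.]
mould 0.68 [444. 401.] [ 517. -344.   55.] [ 497. -367.   -2.] [ 632. -247.   80.]
mould_small 0.83 [442. 349.] [ 624. -239.   42.] [ 610. -256.    1.] [ 678. -163.   58.]
wrist ['frame', 'z_map', 'mtx', 'origin', 'rotation', 'shot'] [154. 612. 386.]
```

View pics/scene0.png

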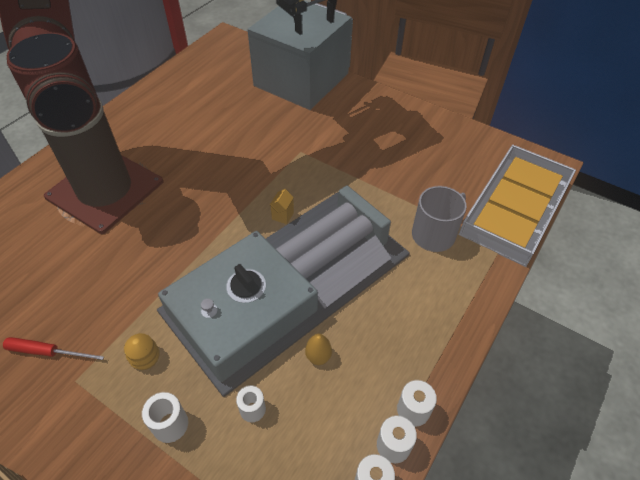

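```bash
python3 - <<'E'
from h import *
for n in("scene","side"):
    p=env.capture(n); w,v=cloud(p)
    q=w[v]; s=q[(np.hypot(q[:,0]-500,q[:,1]+72)<70)]
    b=s[(s[:,2]>115)&(s[:,2]<150)]; t=b[(b[:,2]>129)]
    t2=t[:,:2].astype(np.float32); print(n,len(t),np.median(t,0),cv2.minAreaRect(t2))
    # casing top
    c=q[(abs(q[:,2]-90)<4)&(np.hypot(q[:,0]-500,q[:,1]+72)<260)]
    print(len(c),cv2.minAreaRect(c[:,:2].astype(np.float32)),c.min(0),c.max(0))
    # pin candidates: 100..125 within 60..130 of knob
    d=np.hypot(q[:,0]-500,q[:,1]+72); k=q[(q[:,2]>103)&(q[:,2]<125)&(d>55)&(d<120)]
    print(len(k),np.median(k,0),k.min(0),k.max(0))
    r=env.recognise(p,"pin_top"); print([(x["confidence"],x["point"],world(p,[x["point"]])[0]) for x in r[:2]])
E
```

```text
scene 184 [506.90303399 -68.75847132 134.41604642] ((505.15325927734375, -67.6737060546875), (15.979785919189453, 50.42156219482422), 71.17060852050781)
10041 ((520.266845703125, -13.52752685546875), (392.740966796875, 200.96990966796875), 74.27600860595703) [ 373.61045741 -226.56723996   86.00266333] [626.4018093  178.33287657  93.99769374]
129 [ 483.69093113 -150.14648121  116.38365874] [ 469.60933265 -160.56040128  107.88311292] [ 493.471208   -137.80673197  120.25488759]
[]
side 159 [502.51701038 -69.5304431  133.30771516] ((502.7596435546875, -67.57522583007812), (19.200857162475586, 47.38459014892578), 67.28031158447266)
7381 ((516.8173828125, -19.024642944335938), (384.11322021484375, 200.01638793945312), 74.25680541992188) [ 372.02500329 -227.7332998    86.00173689] [622.21708225 172.99434363  93.99935368]
128 [ 478.5687073  -151.24345086  115.60666909] [ 468.38620599 -161.37728285  105.89236021] [ 491.12631351 -135.67802267  118.5524712 ]
[(0.71, [349.6, 321.5], array([[ 479.31902687, -151.76683953,  116.67440978]])), (0.4, [229.1, 292.8], array([[401.53468986, 154.26931495,  45.15819274]]))]
```

The scene picture shows the mill lower-left, with the knob at pixel (243,283) and the pin at (208,307). Measured: knob at about (504,-68), pin at about (481,-151), 86 mm apart. The bar lies at about 159°, and the tool is already nearly aligned with it.

>>> move_arm(
  deltas=[
    {"tx": -41, "ty": -42},
    {"tx": -82, "ty": -83},
    {"tx": -123, "ty": -125},
    {"tx": -164, "ty": -167},
    {"tx": -205, "ty": -208},
    {"tx": -246, "ty": -250},
    {"tx": -287, "ty": -292},
    {"tx": -328, "ty": -333},
    {"tx": -369, "ty": -375},
    {"tx": -411, "ty": -417},
  ],
  grip=60,
  grip_force=60,
)

```text
invalid input
```

>>> move_arm(
  deltas=[
    {"tx": -41, "ty": -42},
    {"tx": -83, "ty": -83},
    {"tx": -83, "ty": -83},
    {"tx": -83, "ty": -83},
  ],
)

```text
invalid input
```

```bash
cat > m.py <<'E'
from h import *
p=env.capture("wrist"); s=env.observe(); save(p,"wrist_a")
print({k:np.round(s[k],3).tolist() for k in("t","qpos","tcp_pos","tcp_rot","contact_force","ft_torque")})
w,v=cloud(p); q=w[v]
d=np.hypot(q[:,0]-504,q[:,1]+68)
for lo,hi,r in((128,140,40),(110,121,0)):
    k=q[(q[:,2]>lo)&(q[:,2]<hi)&((d<40) if r else (d>60)&(d<110)&(q[:,1]<-100))]
    if len(k): print(len(k),np.median(k,0).round(1),cv2.minAreaRect(k[:,:2].astype(np.float32)))
for t in("selector_grip","pin_top"):
    print(t,[(x["confidence"],x["point"],world(p,[x["point"]])[0].round(1)) for x in env.recognise(p,t)[:2]])
E
python3 m.py
```

```text
{'t': 1.75, 'qpos': [1.064, 0.22, 1.527, 0.0, 1.395, -0.126], 'tcp_pos': [232.262, 580.222, 222.518], 'tcp_rot': [[-0.928, 0.372, -0.0], [0.372, 0.928, -0.0], [0.0, -0.0, -1.0]], 'contact_force': [0.229, 0.574, 0.954], 'ft_torque': [0.002, -0.021, -0.02]}
selector_grip []
pin_top []
```

>>> move_arm(
  deltas=[
    {"tx": -41, "ty": -42, "tz": 0, "twist": 0},
    {"tx": -82, "ty": -83, "tz": 0, "twist": 0},
    {"tx": -123, "ty": -125, "tz": 0, "twist": 0},
    {"tx": -164, "ty": -167, "tz": 0, "twist": 0},
    {"tx": -205, "ty": -208, "tz": 0, "twist": 0},
    {"tx": -246, "ty": -250, "tz": 0, "twist": 0},
    {"tx": -287, "ty": -292, "tz": 0, "twist": 0},
    {"tx": -328, "ty": -333, "tz": 0, "twist": 0},
    {"tx": -369, "ty": -375, "tz": 0, "twist": 0},
    {"tx": -411, "ty": -417, "tz": 0, "twist": 0},
  ],
  grip=60,
  grip_force=60,
)

```text
t: 3.1
tcp_pos: [459.5, 38.5, 223.0]
tcp_rot: [[-0.928, 0.372, 0.001], [0.372, 0.928, 0.0], [-0.001, 0.001, -1.0]]
contact_force: [0.3, -0.1, 1.1]
grip_width: 0.688
finger_force: 0.0
```

>>> move_arm(
  deltas=[
    {"tx": -41, "ty": -42, "tz": 0, "twist": 0},
    {"tx": -82, "ty": -83, "tz": 0, "twist": 0},
    {"tx": -82, "ty": -83, "tz": 0, "twist": 0},
    {"tx": -82, "ty": -83, "tz": 0, "twist": 0},
  ],
)

```text
t: 3.6
tcp_pos: [503.8, -66.9, 222.3]
tcp_rot: [[-0.928, 0.372, -0.001], [0.372, 0.928, 0.001], [0.001, 0.0, -1.0]]
contact_force: [-0.5, 0.1, -0.3]
grip_width: 0.694
finger_force: 0.0
```

```bash
python3 m.py
```

```text
{'t': 3.65, 'qpos': [-0.287, -0.061, 1.826, 0.0, 1.378, -1.477], 'tcp_pos': [503.732, -66.326, 222.4], 'tcp_rot': [[-0.929, 0.371, -0.0], [0.371, 0.929, 0.001], [0.001, 0.0, -1.0]], 'contact_force': [-0.114, -0.461, 0.084], 'ft_torque': [-0.017, 0.01, 0.002]}
1585 [500.5 -66.2 135.2] ((502.5062255859375, -66.81059265136719), (14.986007690429688, 47.98147964477539), 71.98316955566406)
913 [ 478.8 -147.2  117.4] ((479.4646301269531, -148.3203582763672), (23.093814849853516, 23.03755760192871), 28.32025146484375)
selector_grip [(0.79, [320.7, 232.4], array([[493.8, -63.3, 135.2]]))]
pin_top [(0.96, [202.7, 249.0], array([[ 479.3, -146.4,  117.7]]))]
```

View pics/wrist_a.png

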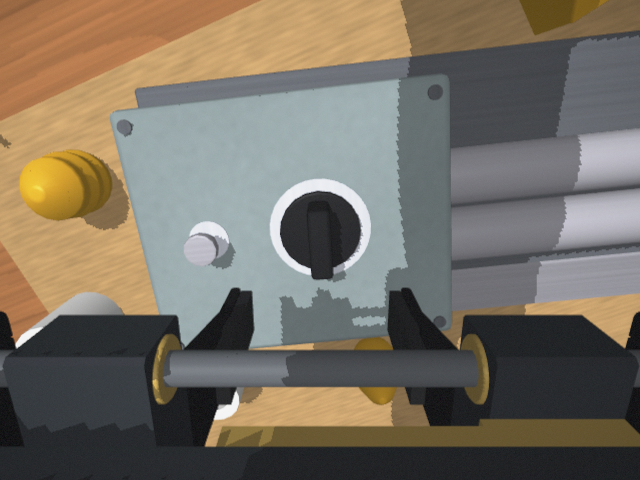

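Wrist view: knob at (320,232) with the bar running vertically, pin at (203,249). The knob axis is at (502.5,-66.8), the bar at 162° and measuring 15×48 mm, and the pin 85 mm away. All of that fits the given sizes.

>>> move_arm(
  deltas=[
    {"tx": 1, "ty": -0.8, "tz": 50, "twist": -4},
    {"tx": 1, "ty": -0.8, "tz": 90, "twist": -4},
    {"tx": 1, "ty": -0.8, "tz": 116, "twist": -4},
    {"tx": 1, "ty": -0.8, "tz": 116, "twist": -4},
    {"tx": 1, "ty": -0.8, "tz": 116, "twist": -4},
  ],
)

```text
t: 4.38
tcp_pos: [503.8, -67.1, 108.0]
tcp_rot: [[-0.952, 0.305, 0.002], [0.305, 0.952, -0.001], [-0.002, 0.0, -1.0]]
contact_force: [-0.2, 0.5, 0.4]
grip_width: 0.688
finger_force: 0.0
```

>>> move_arm(
  deltas=[
    {"tx": 0, "ty": 0, "tz": 0, "twist": 0},
    {"tx": 0, "ty": 0, "tz": 0, "twist": 0},
    {"tx": 0, "ty": 0, "tz": 0, "twist": 0},
    {"tx": 0, "ty": 0, "tz": 0, "twist": 0},
    {"tx": 0, "ty": 0, "tz": 0, "twist": 0},
    {"tx": 0, "ty": 0, "tz": 0, "twist": 0},
  ],
  grip=5,
  grip_force=20,
)

```text
t: 5.12
tcp_pos: [503.1, -67.1, 106.5]
tcp_rot: [[-0.952, 0.306, 0.0], [0.306, 0.952, 0.001], [0.0, 0.001, -1.0]]
contact_force: [0.1, 3.3, 0.9]
grip_width: 0.166
finger_force: 20.0
```

```bash
cat > o.py <<'E'
from workcell import env
import numpy as np
s=env.observe(); R=np.array(s["tcp_rot"]);
print("t",round(s["t"],2),"yaw",round(np.degrees(np.arctan2(R[1,0],R[0,0]))%360,2),"T",np.round(s["ft_torque"],3),"F",np.round(s["contact_force"],1),"p",np.round(s["tcp_pos"],1),"q6",round(s["qpos"][5],3),"tau6",round(s["tau"][5],2),"w",round(s["grip_width"]*87,1),"ff",round(s["finger_force"],1))
E
python3 o.py
```

```text
t 5.12 yaw 162.17 T [ 0.44  -0.101 -0.095] F [0.1 3.3 0.9] p [503.1 -67.1 106.5] q6 -1.549 tau6 -0.05 w 14.5 ff 20.0
```

>>> move_arm(
  deltas=[
    {"tx": 0, "ty": 0.7, "tz": 0, "twist": 0},
    {"tx": 0, "ty": 0.7, "tz": 0, "twist": 0},
    {"tx": 0, "ty": 0.7, "tz": 0, "twist": 0},
  ],
  grip_force=60,
)

```text
t: 5.5
tcp_pos: [503.1, -67.0, 106.6]
tcp_rot: [[-0.952, 0.306, -0.0], [0.306, 0.952, -0.0], [0.0, -0.0, -1.0]]
contact_force: [-0.5, 0.5, 1.2]
grip_width: 0.169
finger_force: 60.0
```

```bash
python3 o.py
```

```text
t 5.5 yaw 162.18 T [ 0.123  0.099 -0.036] F [-0.5  0.5  1.2] p [503.1 -67.  106.6] q6 -1.547 tau6 -0.05 w 14.7 ff 60.0
```

>>> move_arm(
  deltas=[
    {"tx": 0, "ty": 0, "tz": 0, "twist": -2},
    {"tx": 0, "ty": 0, "tz": 0, "twist": -4},
    {"tx": 0, "ty": 0, "tz": 0, "twist": -4},
  ],
)

```text
t: 5.88
tcp_pos: [503.0, -67.0, 106.6]
tcp_rot: [[-0.971, 0.238, -0.0], [0.238, 0.971, -0.0], [0.0, -0.0, -1.0]]
contact_force: [-0.7, -0.2, 1.3]
grip_width: 0.168
finger_force: 60.0
```

```bash
python3 o.py
```

```text
t 5.88 yaw 166.24 T [ 0.026  0.134 -0.058] F [-0.7 -0.2  1.3] p [503.  -67.  106.6] q6 -1.618 tau6 -0.26 w 14.6 ff 60.0
```

>>> move_arm(
  deltas=[
    {"tx": 0, "ty": 0, "tz": 0, "twist": -2},
    {"tx": 0, "ty": 0, "tz": 0, "twist": -4},
    {"tx": 0, "ty": 0, "tz": 0, "twist": -4},
  ],
)

```text
t: 6.25
tcp_pos: [503.1, -67.0, 106.5]
tcp_rot: [[-0.986, 0.169, -0.0], [0.169, 0.986, -0.0], [0.0, -0.0, -1.0]]
contact_force: [-1.8, -0.5, 1.4]
grip_width: 0.17
finger_force: 60.0
```

```bash
python3 o.py
```

```text
t 6.25 yaw 170.25 T [-0.163  0.259  0.067] F [-1.8 -0.5  1.4] p [503.1 -67.  106.5] q6 -1.688 tau6 -0.07 w 14.8 ff 60.0
```

>>> move_arm(
  deltas=[
    {"tx": 0, "ty": 0, "tz": 0, "twist": -2},
    {"tx": 0, "ty": 0, "tz": 0, "twist": -4},
    {"tx": 0, "ty": 0, "tz": 0, "twist": -4},
  ],
)

```text
t: 6.62
tcp_pos: [503.1, -67.0, 106.6]
tcp_rot: [[-0.995, 0.1, -0.0], [0.1, 0.995, -0.0], [0.0, -0.0, -1.0]]
contact_force: [-1.6, -1.0, 1.5]
grip_width: 0.166
finger_force: 60.0
```

```bash
python3 o.py
```

```text
t 6.62 yaw 174.25 T [-0.23   0.294  0.274] F [-1.6 -1.   1.5] p [503.1 -67.  106.6] q6 -1.758 tau6 0.12 w 14.4 ff 60.0
```

>>> move_arm(
  deltas=[
    {"tx": 0, "ty": 0, "tz": 0, "twist": -2},
    {"tx": 0, "ty": 0, "tz": 0, "twist": -4},
    {"tx": 0, "ty": 0, "tz": 0, "twist": -4},
  ],
)

```text
t: 7.0
tcp_pos: [503.1, -67.0, 106.5]
tcp_rot: [[-0.999, 0.032, -0.0], [0.032, 0.999, -0.0], [0.0, -0.0, -1.0]]
contact_force: [-2.3, -2.4, 2.2]
grip_width: 0.164
finger_force: 60.0
```

```bash
python3 o.py
```

```text
t 7.0 yaw 178.19 T [-0.407  0.25  -0.019] F [-2.3 -2.4  2.2] p [503.1 -67.  106.5] q6 -1.827 tau6 -0.27 w 14.3 ff 60.0
```

>>> move_arm(
  deltas=[
    {"tx": 0, "ty": 0, "tz": 0, "twist": -2},
    {"tx": 0, "ty": 0, "tz": 0, "twist": -4},
    {"tx": 0, "ty": 0, "tz": 0, "twist": -4},
  ],
)

```text
t: 7.38
tcp_pos: [503.1, -67.1, 106.5]
tcp_rot: [[-0.999, -0.039, -0.0], [-0.039, 0.999, -0.0], [0.0, -0.0, -1.0]]
contact_force: [-2.3, -2.4, 0.8]
grip_width: 0.171
finger_force: 60.0
```

```bash
python3 o.py
```

```text
t 7.38 yaw 182.24 T [-0.579  0.405 -0.077] F [-2.3 -2.4  0.8] p [503.1 -67.1 106.5] q6 -1.897 tau6 -0.26 w 14.9 ff 60.0
```

>>> move_arm(
  deltas=[
    {"tx": 0, "ty": 0, "tz": 0, "twist": -2},
    {"tx": 0, "ty": 0, "tz": 0, "twist": -4},
    {"tx": 0, "ty": 0, "tz": 0, "twist": -4},
  ],
)

```text
t: 7.75
tcp_pos: [503.1, -67.0, 106.5]
tcp_rot: [[-0.994, -0.109, -0.0], [-0.109, 0.994, -0.0], [0.0, -0.0, -1.0]]
contact_force: [-2.5, -3.9, 1.0]
grip_width: 0.167
finger_force: 60.0
```

```bash
python3 o.py
```

```text
t 7.75 yaw 186.25 T [-0.783  0.416  0.029] F [-2.5 -3.9  1. ] p [503.1 -67.  106.5] q6 -1.967 tau6 -0.09 w 14.6 ff 60.0
```

>>> move_arm(
  deltas=[
    {"tx": 0, "ty": 0, "tz": 0, "twist": -2},
    {"tx": 0, "ty": 0, "tz": 0, "twist": -4},
    {"tx": 0, "ty": 0, "tz": 0, "twist": -4},
  ],
)

```text
t: 8.12
tcp_pos: [503.1, -67.1, 106.5]
tcp_rot: [[-0.984, -0.178, -0.0], [-0.178, 0.984, -0.0], [0.0, -0.0, -1.0]]
contact_force: [-2.4, -4.2, 1.5]
grip_width: 0.167
finger_force: 60.0
```

```bash
python3 o.py
```

```text
t 8.12 yaw 190.26 T [-0.835  0.41   0.199] F [-2.4 -4.2  1.5] p [503.1 -67.1 106.5] q6 -2.037 tau6 0.07 w 14.5 ff 60.0
```

>>> move_arm(
  deltas=[
    {"tx": 0.7, "ty": -0.8, "tz": 0, "twist": -2},
    {"tx": 0.7, "ty": -0.8, "tz": 0, "twist": -3},
    {"tx": 0.7, "ty": -0.8, "tz": 0, "twist": -3},
  ],
)

```text
t: 8.5
tcp_pos: [503.0, -67.2, 106.5]
tcp_rot: [[-0.973, -0.229, 0.001], [-0.229, 0.973, 0.001], [-0.001, 0.001, -1.0]]
contact_force: [2.4, 1.4, -2.1]
grip_width: 0.167
finger_force: 60.0
```

```bash
python3 o.py
```

```text
t 8.5 yaw 193.23 T [ 0.228 -0.353  0.447] F [ 2.4  1.4 -2.1] p [503.  -67.2 106.5] q6 -2.091 tau6 0.27 w 14.6 ff 60.0
```

>>> move_arm(
  deltas=[
    {"tx": 0, "ty": 0, "tz": 0, "twist": -2},
    {"tx": 0, "ty": 0, "tz": 0, "twist": -3},
    {"tx": 0, "ty": 0, "tz": 0, "twist": -3},
  ],
)

```text
t: 8.88
tcp_pos: [503.0, -67.4, 106.6]
tcp_rot: [[-0.961, -0.278, 0.001], [-0.278, 0.961, 0.001], [-0.001, 0.001, -1.0]]
contact_force: [4.6, 3.6, -2.3]
grip_width: 0.168
finger_force: 60.0
```

```bash
python3 o.py
```

```text
t 8.88 yaw 196.16 T [ 0.655 -0.668 -0.383] F [ 4.6  3.6 -2.3] p [503.  -67.4 106.6] q6 -2.143 tau6 -0.47 w 14.6 ff 60.0
```

>>> move_arm(
  deltas=[
    {"tx": -0.3, "ty": 0.3, "tz": 0, "twist": -1},
    {"tx": -0.3, "ty": 0.3, "tz": 0, "twist": -2},
    {"tx": -0.3, "ty": 0.3, "tz": 0, "twist": -2},
  ],
)

```text
t: 9.25
tcp_pos: [503.0, -67.3, 106.6]
tcp_rot: [[-0.95, -0.312, 0.0], [-0.312, 0.95, 0.0], [-0.0, -0.0, -1.0]]
contact_force: [4.2, 3.0, -2.6]
grip_width: 0.167
finger_force: 60.0
```

```bash
python3 o.py
```

```text
t 9.25 yaw 198.2 T [ 0.517 -0.765 -0.263] F [ 4.2  3.  -2.6] p [503.  -67.3 106.6] q6 -2.177 tau6 -0.4 w 14.5 ff 60.0
```

>>> move_arm(
  deltas=[
    {"tx": 0, "ty": 0, "tz": 0, "twist": -1},
    {"tx": 0, "ty": 0, "tz": 0, "twist": -2},
    {"tx": 0, "ty": 0, "tz": 0, "twist": -2},
  ],
)

```text
t: 9.62
tcp_pos: [503.0, -67.3, 106.6]
tcp_rot: [[-0.939, -0.345, 0.0], [-0.345, 0.939, 0.0], [-0.0, -0.0, -1.0]]
contact_force: [4.3, 2.1, -1.8]
grip_width: 0.168
finger_force: 60.0
```

```bash
python3 o.py
```

```text
t 9.62 yaw 200.19 T [ 0.494 -0.766 -0.357] F [ 4.3  2.1 -1.8] p [503.  -67.3 106.6] q6 -2.212 tau6 -0.47 w 14.6 ff 60.0
```

>>> move_arm(
  deltas=[
    {"tx": 0, "ty": 0, "tz": 0, "twist": -1},
    {"tx": 0, "ty": 0, "tz": 0, "twist": -2},
    {"tx": 0, "ty": 0, "tz": 0, "twist": -2},
  ],
)

```text
t: 10.0
tcp_pos: [503.0, -67.4, 106.6]
tcp_rot: [[-0.926, -0.377, 0.0], [-0.377, 0.926, 0.0], [-0.001, 0.0, -1.0]]
contact_force: [5.1, 3.0, -2.6]
grip_width: 0.168
finger_force: 60.0
```

```bash
python3 o.py
```

```text
t 10.0 yaw 202.17 T [ 0.545 -0.845 -0.548] F [ 5.1  3.  -2.6] p [503.  -67.4 106.6] q6 -2.247 tau6 -0.64 w 14.6 ff 60.0
```

>>> move_arm(
  deltas=[
    {"tx": 0, "ty": 0, "tz": 0, "twist": -1},
    {"tx": 0, "ty": 0, "tz": 0, "twist": -1.5},
    {"tx": 0, "ty": 0, "tz": 0, "twist": -1.5},
  ],
)

```text
t: 10.38
tcp_pos: [503.0, -67.3, 106.6]
tcp_rot: [[-0.916, -0.401, 0.001], [-0.401, 0.916, 0.0], [-0.001, 0.0, -1.0]]
contact_force: [4.4, 2.7, -1.9]
grip_width: 0.166
finger_force: 60.0
```

```bash
python3 o.py
```

```text
t 10.38 yaw 203.64 T [ 0.565 -0.766 -0.694] F [ 4.4  2.7 -1.9] p [503.  -67.3 106.6] q6 -2.273 tau6 -0.77 w 14.5 ff 60.0
```

>>> move_arm(
  deltas=[
    {"tx": 0, "ty": 0, "tz": 0, "twist": -1},
    {"tx": 0, "ty": 0, "tz": 0, "twist": -1.3},
    {"tx": 0, "ty": 0, "tz": 0, "twist": -1.3},
  ],
)

```text
t: 10.75
tcp_pos: [503.0, -67.3, 106.6]
tcp_rot: [[-0.907, -0.421, 0.001], [-0.421, 0.907, 0.0], [-0.001, 0.0, -1.0]]
contact_force: [4.5, 2.9, -1.8]
grip_width: 0.168
finger_force: 60.0
```

```bash
python3 o.py
```

```text
t 10.75 yaw 204.92 T [ 0.59  -0.733 -0.878] F [ 4.5  2.9 -1.8] p [503.  -67.3 106.6] q6 -2.295 tau6 -0.91 w 14.6 ff 60.0
```

Stop felt at 0.88 N m. Next I go back to home and count clicks clockwise.

>>> move_arm(
  deltas=[
    {"tx": 0, "ty": 0, "tz": 0, "twist": 4},
    {"tx": 0, "ty": 0, "tz": 0, "twist": 7},
    {"tx": 0, "ty": 0, "tz": 0, "twist": 10},
    {"tx": 0, "ty": 0, "tz": 0, "twist": 10},
  ],
)

```text
t: 11.25
tcp_pos: [502.9, -67.3, 106.6]
tcp_rot: [[-0.966, -0.259, 0.0], [-0.259, 0.966, -0.0], [-0.0, -0.0, -1.0]]
contact_force: [5.0, 3.5, -2.3]
grip_width: 0.165
finger_force: 60.0
```

```bash
python3 o.py
```

```text
t 11.25 yaw 195.01 T [ 0.593 -0.824  0.036] F [ 5.   3.5 -2.3] p [502.9 -67.3 106.6] q6 -2.121 tau6 0.23 w 14.4 ff 60.0
```

>>> move_arm(
  deltas=[
    {"tx": -0.5, "ty": 0.3, "tz": 0, "twist": 0},
    {"tx": -0.5, "ty": 0.3, "tz": 0, "twist": 0},
    {"tx": -0.5, "ty": 0.3, "tz": 0, "twist": 0},
  ],
  grip=30,
)

```text
t: 11.62
tcp_pos: [502.8, -67.2, 106.4]
tcp_rot: [[-0.966, -0.259, -0.001], [-0.259, 0.966, -0.0], [0.001, -0.0, -1.0]]
contact_force: [0.0, 0.4, -0.2]
grip_width: 0.333
finger_force: 0.0
```

>>> move_arm(
  deltas=[
    {"tx": 0, "ty": 0, "tz": 0, "twist": 0},
    {"tx": 0, "ty": 0, "tz": 0, "twist": 0},
    {"tx": 0, "ty": 0, "tz": 0, "twist": 0},
    {"tx": 0, "ty": 0, "tz": 0, "twist": 0},
  ],
  grip=5,
)

```text
t: 12.12
tcp_pos: [503.1, -67.1, 106.5]
tcp_rot: [[-0.966, -0.259, -0.0], [-0.259, 0.966, -0.0], [0.0, -0.0, -1.0]]
contact_force: [-0.1, -1.5, -0.4]
grip_width: 0.17
finger_force: 60.0
```

```bash
python3 o.py
```

```text
t 12.12 yaw 194.98 T [-0.118  0.052  0.064] F [-0.1 -1.5 -0.4] p [503.1 -67.1 106.5] q6 -2.12 tau6 0.01 w 14.8 ff 60.0
```

>>> move_arm(
  deltas=[
    {"tx": 0, "ty": 0, "tz": 0, "twist": 2},
    {"tx": 0, "ty": 0, "tz": 0, "twist": 4},
    {"tx": 0, "ty": 0, "tz": 0, "twist": 4},
  ],
)

```text
t: 12.5
tcp_pos: [503.1, -67.1, 106.5]
tcp_rot: [[-0.982, -0.19, -0.0], [-0.19, 0.982, -0.0], [0.0, -0.0, -1.0]]
contact_force: [-0.9, -0.3, 0.6]
grip_width: 0.167
finger_force: 60.0
```

```bash
python3 o.py
```

```text
t 12.5 yaw 190.93 T [-0.211  0.098  0.206] F [-0.9 -0.3  0.6] p [503.1 -67.1 106.5] q6 -2.049 tau6 0.35 w 14.5 ff 60.0
```

>>> move_arm(
  deltas=[
    {"tx": 0, "ty": 0, "tz": 0, "twist": 2},
    {"tx": 0, "ty": 0, "tz": 0, "twist": 4},
    {"tx": 0, "ty": 0, "tz": 0, "twist": 4},
  ],
)

```text
t: 12.88
tcp_pos: [503.2, -67.1, 106.5]
tcp_rot: [[-0.993, -0.12, -0.0], [-0.12, 0.993, -0.0], [0.0, -0.0, -1.0]]
contact_force: [-0.2, -2.8, 0.7]
grip_width: 0.169
finger_force: 60.0
```

```bash
python3 o.py
```

```text
t 12.88 yaw 186.92 T [-0.231  0.139 -0.071] F [-0.2 -2.8  0.7] p [503.2 -67.1 106.5] q6 -1.98 tau6 0.12 w 14.7 ff 60.0
```

>>> move_arm(
  deltas=[
    {"tx": 0, "ty": 0, "tz": 0, "twist": 2},
    {"tx": 0, "ty": 0, "tz": 0, "twist": 4},
    {"tx": 0, "ty": 0, "tz": 0, "twist": 4},
  ],
)

```text
t: 13.25
tcp_pos: [503.2, -67.0, 106.5]
tcp_rot: [[-0.999, -0.051, -0.0], [-0.051, 0.999, 0.0], [0.0, 0.0, -1.0]]
contact_force: [-1.5, -2.0, 0.2]
grip_width: 0.166
finger_force: 60.0
```

```bash
python3 o.py
```

```text
t 13.25 yaw 182.92 T [-0.26   0.146 -0.233] F [-1.5 -2.   0.2] p [503.2 -67.  106.5] q6 -1.91 tau6 -0.04 w 14.5 ff 60.0
```

>>> move_arm(
  deltas=[
    {"tx": 0, "ty": 0, "tz": 0, "twist": 1},
    {"tx": 0, "ty": 0, "tz": 0, "twist": 2.5},
    {"tx": 0, "ty": 0, "tz": 0, "twist": 2.5},
  ],
)

```text
t: 13.62
tcp_pos: [503.2, -67.1, 106.6]
tcp_rot: [[-1.0, -0.007, -0.0], [-0.007, 1.0, 0.0], [0.0, 0.0, -1.0]]
contact_force: [-1.3, -2.3, 0.5]
grip_width: 0.166
finger_force: 60.0
```

```bash
python3 o.py
```

```text
t 13.62 yaw 180.43 T [-0.365  0.262 -0.413] F [-1.3 -2.3  0.5] p [503.2 -67.1 106.6] q6 -1.866 tau6 -0.24 w 14.5 ff 60.0
```

>>> move_arm(
  deltas=[
    {"tx": 0, "ty": 0, "tz": 0, "twist": 1},
    {"tx": 0, "ty": 0, "tz": 0, "twist": 2},
    {"tx": 0, "ty": 0, "tz": 0, "twist": 2},
  ],
)

```text
t: 14.0
tcp_pos: [503.2, -67.0, 106.5]
tcp_rot: [[-1.0, 0.027, -0.0], [0.027, 1.0, -0.0], [0.0, -0.0, -1.0]]
contact_force: [-1.7, -1.5, 0.7]
grip_width: 0.166
finger_force: 60.0
```

```bash
python3 o.py
```

```text
t 14.0 yaw 178.47 T [-0.378  0.234 -0.16 ] F [-1.7 -1.5  0.7] p [503.2 -67.  106.5] q6 -1.832 tau6 -0.07 w 14.4 ff 60.0
```

>>> move_arm(
  deltas=[
    {"tx": 0, "ty": 0, "tz": 0, "twist": 2},
    {"tx": 0, "ty": 0, "tz": 0, "twist": 3},
    {"tx": 0, "ty": 0, "tz": 0, "twist": 3},
  ],
)

```text
t: 14.38
tcp_pos: [503.2, -67.0, 106.6]
tcp_rot: [[-0.997, 0.079, -0.0], [0.079, 0.997, -0.0], [-0.0, -0.0, -1.0]]
contact_force: [-2.0, -2.0, 1.4]
grip_width: 0.167
finger_force: 60.0
```

```bash
python3 o.py
```

```text
t 14.38 yaw 175.47 T [-0.328  0.308  0.264] F [-2.  -2.   1.4] p [503.2 -67.  106.6] q6 -1.78 tau6 0.32 w 14.5 ff 60.0
```

>>> move_arm(
  deltas=[
    {"tx": 0, "ty": 0, "tz": 0, "twist": 2},
    {"tx": 0, "ty": 0, "tz": 0, "twist": 4},
    {"tx": 0, "ty": 0, "tz": 0, "twist": 4},
  ],
)

```text
t: 14.75
tcp_pos: [503.2, -67.0, 106.6]
tcp_rot: [[-0.989, 0.149, 0.0], [0.149, 0.989, 0.0], [-0.0, 0.0, -1.0]]
contact_force: [-1.5, -2.4, 1.6]
grip_width: 0.167
finger_force: 60.0
```

```bash
python3 o.py
```

```text
t 14.75 yaw 171.41 T [-0.195  0.309 -0.074] F [-1.5 -2.4  1.6] p [503.2 -67.  106.6] q6 -1.709 tau6 0.1 w 14.5 ff 60.0
```

>>> move_arm(
  deltas=[
    {"tx": 0, "ty": 0, "tz": 0, "twist": 2},
    {"tx": 0, "ty": 0, "tz": 0, "twist": 4},
    {"tx": 0, "ty": 0, "tz": 0, "twist": 4},
  ],
)

```text
t: 15.12
tcp_pos: [503.2, -67.0, 106.5]
tcp_rot: [[-0.976, 0.218, -0.0], [0.218, 0.976, 0.0], [0.0, 0.0, -1.0]]
contact_force: [-2.0, -0.9, 2.3]
grip_width: 0.169
finger_force: 60.0
```

```bash
python3 o.py
```

```text
t 15.12 yaw 167.42 T [-0.145  0.336 -0.198] F [-2.  -0.9  2.3] p [503.2 -67.  106.5] q6 -1.639 tau6 -0.01 w 14.7 ff 60.0
```

>>> move_arm(
  deltas=[
    {"tx": 0, "ty": 0, "tz": 0, "twist": 1},
    {"tx": 0, "ty": 0, "tz": 0, "twist": 2.5},
    {"tx": 0, "ty": 0, "tz": 0, "twist": 2.5},
  ],
)

```text
t: 15.5
tcp_pos: [503.2, -67.0, 106.5]
tcp_rot: [[-0.966, 0.26, -0.0], [0.26, 0.966, 0.0], [0.0, 0.0, -1.0]]
contact_force: [-1.9, -0.3, 1.6]
grip_width: 0.165
finger_force: 60.0
```

```bash
python3 o.py
```

```text
t 15.5 yaw 164.93 T [-0.141  0.301 -0.331] F [-1.9 -0.3  1.6] p [503.2 -67.  106.5] q6 -1.596 tau6 -0.2 w 14.4 ff 60.0
```

>>> move_arm(
  deltas=[
    {"tx": 0, "ty": 0, "tz": 0, "twist": 1},
    {"tx": 0, "ty": 0, "tz": 0, "twist": 2.5},
    {"tx": 0, "ty": 0, "tz": 0, "twist": 2.5},
  ],
)

```text
t: 15.88
tcp_pos: [503.2, -66.9, 106.6]
tcp_rot: [[-0.953, 0.301, 0.0], [0.301, 0.953, 0.0], [-0.0, 0.0, -1.0]]
contact_force: [-0.7, -1.1, 2.4]
grip_width: 0.169
finger_force: 60.0
```

```bash
python3 o.py
```

```text
t 15.88 yaw 162.46 T [-0.018  0.195 -0.153] F [-0.7 -1.1  2.4] p [503.2 -66.9 106.6] q6 -1.552 tau6 -0.04 w 14.7 ff 60.0
```

>>> move_arm(
  deltas=[
    {"tx": 0, "ty": 0, "tz": 0, "twist": 1},
    {"tx": 0, "ty": 0, "tz": 0, "twist": 2.5},
    {"tx": 0, "ty": 0, "tz": 0, "twist": 2.5},
  ],
)

```text
t: 16.25
tcp_pos: [503.2, -66.9, 106.5]
tcp_rot: [[-0.94, 0.342, 0.0], [0.342, 0.94, -0.0], [-0.0, -0.0, -1.0]]
contact_force: [-0.9, -0.4, 0.4]
grip_width: 0.165
finger_force: 60.0
```

```bash
python3 o.py
```

```text
t 16.25 yaw 159.97 T [0.043 0.176 0.248] F [-0.9 -0.4  0.4] p [503.2 -66.9 106.5] q6 -1.509 tau6 0.36 w 14.4 ff 60.0
```

>>> move_arm(
  deltas=[
    {"tx": 0, "ty": 0, "tz": 0, "twist": 1},
    {"tx": 0, "ty": 0, "tz": 0, "twist": 2.5},
    {"tx": 0, "ty": 0, "tz": 0, "twist": 2.5},
  ],
)

```text
t: 16.62
tcp_pos: [503.2, -67.0, 106.6]
tcp_rot: [[-0.923, 0.384, 0.0], [0.384, 0.923, 0.0], [0.0, 0.0, -1.0]]
contact_force: [-0.3, 0.8, 0.9]
grip_width: 0.168
finger_force: 60.0
```

```bash
python3 o.py
```

```text
t 16.62 yaw 157.42 T [0.159 0.169 0.043] F [-0.3  0.8  0.9] p [503.2 -67.  106.6] q6 -1.465 tau6 0.16 w 14.6 ff 60.0
```

>>> move_arm(
  deltas=[
    {"tx": 0, "ty": 0, "tz": 0, "twist": 2},
    {"tx": 0, "ty": 0, "tz": 0, "twist": 4},
    {"tx": 0, "ty": 0, "tz": 0, "twist": 4},
  ],
)

```text
t: 17.0
tcp_pos: [503.2, -66.9, 106.5]
tcp_rot: [[-0.894, 0.448, 0.0], [0.448, 0.894, 0.0], [0.0, 0.0, -1.0]]
contact_force: [-1.1, 0.9, 0.8]
grip_width: 0.167
finger_force: 60.0
```

```bash
python3 o.py
```

```text
t 17.0 yaw 153.42 T [ 0.24   0.183 -0.105] F [-1.1  0.9  0.8] p [503.2 -66.9 106.5] q6 -1.395 tau6 0.06 w 14.5 ff 60.0
```

>>> move_arm(
  deltas=[
    {"tx": 0, "ty": 0, "tz": 0, "twist": 2},
    {"tx": 0, "ty": 0, "tz": 0, "twist": 4},
    {"tx": 0, "ty": 0, "tz": 0, "twist": 4},
  ],
)

```text
t: 17.38
tcp_pos: [503.3, -66.9, 106.5]
tcp_rot: [[-0.861, 0.509, 0.0], [0.509, 0.861, 0.0], [-0.0, 0.0, -1.0]]
contact_force: [-0.2, 1.3, 0.7]
grip_width: 0.169
finger_force: 60.0
```

```bash
python3 o.py
```

```text
t 17.38 yaw 149.43 T [ 0.33   0.054 -0.079] F [-0.2  1.3  0.7] p [503.3 -66.9 106.5] q6 -1.325 tau6 0.09 w 14.7 ff 60.0
```

>>> move_arm(
  deltas=[
    {"tx": 0, "ty": 0, "tz": 0, "twist": 1},
    {"tx": 0, "ty": 0, "tz": 0, "twist": 2.5},
    {"tx": 0, "ty": 0, "tz": 0, "twist": 2.5},
  ],
)

```text
t: 17.75
tcp_pos: [503.2, -66.9, 106.6]
tcp_rot: [[-0.838, 0.545, 0.0], [0.545, 0.838, 0.0], [0.0, 0.0, -1.0]]
contact_force: [-0.4, 3.1, 2.7]
grip_width: 0.171
finger_force: 60.0
```

```bash
python3 o.py
```

```text
t 17.75 yaw 146.95 T [0.48  0.102 0.001] F [-0.4  3.1  2.7] p [503.2 -66.9 106.6] q6 -1.282 tau6 0.11 w 14.8 ff 60.0
```

>>> move_arm(
  deltas=[
    {"tx": 0, "ty": 0, "tz": 0, "twist": 1},
    {"tx": 0, "ty": 0, "tz": 0, "twist": 2.5},
    {"tx": 0, "ty": 0, "tz": 0, "twist": 2.5},
  ],
)

```text
t: 18.12
tcp_pos: [503.2, -66.9, 106.6]
tcp_rot: [[-0.814, 0.582, 0.0], [0.582, 0.814, 0.0], [0.0, 0.0, -1.0]]
contact_force: [-0.5, 3.5, 2.4]
grip_width: 0.171
finger_force: 60.0
```

```bash
python3 o.py
```

```text
t 18.12 yaw 144.44 T [ 0.583  0.01  -0.027] F [-0.5  3.5  2.4] p [503.2 -66.9 106.6] q6 -1.238 tau6 0.11 w 14.8 ff 60.0
```

>>> move_arm(
  deltas=[
    {"tx": 0.2, "ty": 0.4, "tz": 0, "twist": 1},
    {"tx": 0.2, "ty": 0.4, "tz": 0, "twist": 2.5},
    {"tx": 0.2, "ty": 0.4, "tz": 0, "twist": 2.5},
  ],
)

```text
t: 18.5
tcp_pos: [503.3, -66.8, 106.6]
tcp_rot: [[-0.787, 0.617, 0.0], [0.617, 0.787, -0.0], [-0.0, -0.0, -1.0]]
contact_force: [-1.4, 0.9, 2.1]
grip_width: 0.168
finger_force: 60.0
```

```bash
python3 o.py
```

```text
t 18.5 yaw 141.92 T [ 0.125  0.111 -0.243] F [-1.4  0.9  2.1] p [503.3 -66.8 106.6] q6 -1.193 tau6 -0.11 w 14.6 ff 60.0
```

>>> move_arm(
  deltas=[
    {"tx": 0, "ty": 0, "tz": 0, "twist": 1},
    {"tx": 0, "ty": 0, "tz": 0, "twist": 2.5},
    {"tx": 0, "ty": 0, "tz": 0, "twist": 2.5},
  ],
)

```text
t: 18.88
tcp_pos: [503.3, -66.8, 106.5]
tcp_rot: [[-0.76, 0.651, 0.0], [0.651, 0.76, -0.0], [-0.0, -0.0, -1.0]]
contact_force: [-1.2, -0.7, 3.1]
grip_width: 0.167
finger_force: 60.0
```

```bash
python3 o.py
```

```text
t 18.88 yaw 139.42 T [-0.091  0.205 -0.459] F [-1.2 -0.7  3.1] p [503.3 -66.8 106.5] q6 -1.15 tau6 -0.29 w 14.5 ff 60.0
```

>>> move_arm(
  deltas=[
    {"tx": 0, "ty": 0, "tz": 0, "twist": 1},
    {"tx": 0, "ty": 0, "tz": 0, "twist": 2.5},
    {"tx": 0, "ty": 0, "tz": 0, "twist": 2.5},
  ],
)

```text
t: 19.25
tcp_pos: [503.3, -66.7, 106.5]
tcp_rot: [[-0.731, 0.682, 0.0], [0.682, 0.731, -0.0], [-0.0, -0.0, -1.0]]
contact_force: [-0.5, -1.9, 0.8]
grip_width: 0.171
finger_force: 60.0
```

```bash
python3 o.py
```

```text
t 19.25 yaw 136.98 T [-0.348 -0.02  -0.027] F [-0.5 -1.9  0.8] p [503.3 -66.7 106.5] q6 -1.107 tau6 0.12 w 14.8 ff 60.0
```

>>> move_arm(
  deltas=[
    {"tx": 0, "ty": 0, "tz": 0, "twist": 1},
    {"tx": 0, "ty": 0, "tz": 0, "twist": 2.5},
    {"tx": 0, "ty": 0, "tz": 0, "twist": 2.5},
  ],
)

```text
t: 19.62
tcp_pos: [503.3, -66.7, 106.5]
tcp_rot: [[-0.7, 0.714, 0.0], [0.714, 0.7, -0.0], [-0.0, -0.0, -1.0]]
contact_force: [0.5, -2.5, 0.8]
grip_width: 0.168
finger_force: 60.0
```

```bash
python3 o.py
```

```text
t 19.62 yaw 134.45 T [-0.493  0.016  0.187] F [ 0.5 -2.5  0.8] p [503.3 -66.7 106.5] q6 -1.063 tau6 0.3 w 14.6 ff 60.0
```

>>> move_arm(
  deltas=[
    {"tx": 0, "ty": 0, "tz": 0, "twist": 2},
    {"tx": 0, "ty": 0, "tz": 0, "twist": 4},
    {"tx": 0, "ty": 0, "tz": 0, "twist": 4},
  ],
)

```text
t: 20.0
tcp_pos: [503.3, -66.7, 106.6]
tcp_rot: [[-0.648, 0.761, 0.0], [0.761, 0.648, -0.0], [-0.0, 0.0, -1.0]]
contact_force: [-0.4, -2.3, 0.7]
grip_width: 0.17
finger_force: 60.0
```

```bash
python3 o.py
```

```text
t 20.0 yaw 130.41 T [-0.631  0.003 -0.122] F [-0.4 -2.3  0.7] p [503.3 -66.7 106.6] q6 -0.992 tau6 0.09 w 14.8 ff 60.0
```

>>> move_arm(
  deltas=[
    {"tx": 0, "ty": 0, "tz": 0, "twist": 2},
    {"tx": 0, "ty": 0, "tz": 0, "twist": 4},
    {"tx": 0, "ty": 0, "tz": 0, "twist": 4},
  ],
)

```text
t: 20.38
tcp_pos: [503.3, -66.7, 106.6]
tcp_rot: [[-0.594, 0.805, 0.0], [0.805, 0.594, -0.0], [-0.0, 0.0, -1.0]]
contact_force: [-0.8, -3.8, -1.6]
grip_width: 0.164
finger_force: 60.0
```

```bash
python3 o.py
```

```text
t 20.38 yaw 126.42 T [-0.725 -0.062 -0.133] F [-0.8 -3.8 -1.6] p [503.3 -66.7 106.6] q6 -0.923 tau6 0.04 w 14.3 ff 60.0
```

>>> move_arm(
  deltas=[
    {"tx": 0, "ty": 0, "tz": 0, "twist": 1},
    {"tx": 0, "ty": 0, "tz": 0, "twist": 2.5},
    {"tx": 0, "ty": 0, "tz": 0, "twist": 2.5},
  ],
)

```text
t: 20.75
tcp_pos: [503.3, -66.7, 106.6]
tcp_rot: [[-0.558, 0.83, 0.0], [0.83, 0.558, -0.0], [-0.0, 0.0, -1.0]]
contact_force: [-0.2, -3.4, 0.8]
grip_width: 0.168
finger_force: 60.0
```

```bash
python3 o.py
```

```text
t 20.75 yaw 123.92 T [-0.7    0.018 -0.329] F [-0.2 -3.4  0.8] p [503.3 -66.7 106.6] q6 -0.879 tau6 -0.17 w 14.6 ff 60.0
```

Now pulling in towards click 4. I continue one step at a time.

>>> move_arm(
  deltas=[
    {"tx": 0, "ty": 0, "tz": 0, "twist": 1},
    {"tx": 0, "ty": 0, "tz": 0, "twist": 2.5},
    {"tx": 0, "ty": 0, "tz": 0, "twist": 2.5},
  ],
)

```text
t: 21.12
tcp_pos: [503.3, -66.6, 106.6]
tcp_rot: [[-0.521, 0.853, 0.0], [0.853, 0.521, -0.0], [-0.0, 0.0, -1.0]]
contact_force: [1.8, -4.3, -3.9]
grip_width: 0.164
finger_force: 60.0
```

```bash
python3 o.py
```

```text
t 21.12 yaw 121.43 T [-0.784 -0.248 -0.539] F [ 1.8 -4.3 -3.9] p [503.3 -66.6 106.6] q6 -0.836 tau6 -0.36 w 14.3 ff 60.0
```

>>> move_arm(
  deltas=[
    {"tx": 0, "ty": 0, "tz": 0, "twist": 1},
    {"tx": 0, "ty": 0, "tz": 0, "twist": 2},
    {"tx": 0, "ty": 0, "tz": 0, "twist": 2},
  ],
)

```text
t: 21.5
tcp_pos: [503.4, -66.6, 106.6]
tcp_rot: [[-0.492, 0.87, 0.0], [0.87, 0.492, -0.0], [-0.0, 0.0, -1.0]]
contact_force: [1.5, -4.8, -0.6]
grip_width: 0.165
finger_force: 60.0
```

```bash
python3 o.py
```

```text
t 21.5 yaw 119.5 T [-0.843 -0.331  0.122] F [ 1.5 -4.8 -0.6] p [503.4 -66.6 106.6] q6 -0.802 tau6 0.25 w 14.4 ff 60.0
```

>>> move_arm(
  deltas=[
    {"tx": 0, "ty": 0, "tz": 0, "twist": 0},
    {"tx": 0, "ty": 0, "tz": 0, "twist": 0},
    {"tx": 0, "ty": 0, "tz": 0, "twist": 0},
    {"tx": 0, "ty": 0, "tz": -15, "twist": 0},
    {"tx": 0, "ty": 0, "tz": -50, "twist": 0},
    {"tx": 0, "ty": 0, "tz": -100, "twist": 0},
    {"tx": 0, "ty": 0, "tz": -116, "twist": 0},
    {"tx": 0, "ty": 0, "tz": -116, "twist": 0},
    {"tx": 0, "ty": 0, "tz": -116, "twist": 0},
  ],
  grip=35,
)

```text
t: 22.62
tcp_pos: [502.3, -66.3, 221.0]
tcp_rot: [[-0.492, 0.871, -0.002], [0.871, 0.492, 0.001], [0.002, -0.002, -1.0]]
contact_force: [0.2, 0.4, 0.0]
grip_width: 0.4
finger_force: 0.0
```

```bash
sed -i 's/wrist_a/wrist_b/' m.py; python3 m.py
```

```text
{'t': 22.675, 'qpos': [-0.287, -0.062, 1.83, 0.0, 1.377, -0.802], 'tcp_pos': [502.14, -66.243, 220.642], 'tcp_rot': [[-0.492, 0.871, -0.003], [0.871, 0.492, 0.001], [0.002, -0.002, -1.0]], 'contact_force': [-0.226, -0.439, -0.823], 'ft_torque': [-0.038, 0.025, 0.013]}
1616 [502.  -64.6 135.3] ((502.6933288574219, -66.33014678955078), (14.922892570495605, 47.54902648925781), 29.944799423217773)
531 [ 477.3 -144.5  117.4] ((475.8031921386719, -147.27313232421875), (23.521095275878906, 15.366157531738281), 81.6760482788086)
selector_grip [(0.61, [321.4, 235.4], array([[497.7, -58.5, 136. ]]))]
pin_top [(0.82, [241.6, 311.5], array([[ 478. , -142.2,  118.6]]))]
```

View pics/wrist_b.png

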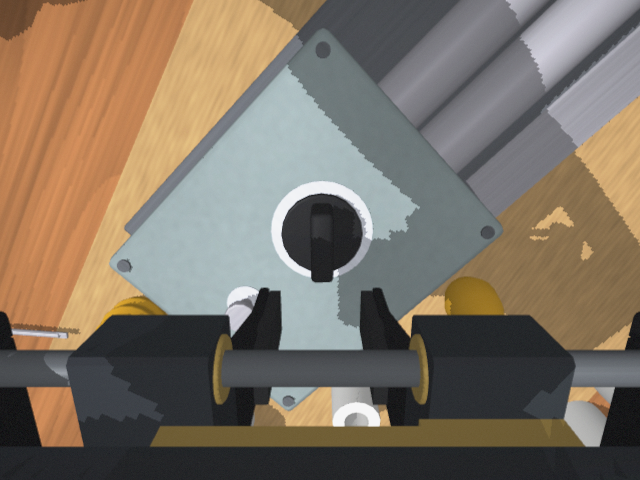

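Wrist view: the bar at (321,240) stands at 119.9°, exactly where click 4 was felt. The pin at (240,300) is partly hidden by a finger, so I keep the earlier fix, which agrees with the 85 mm geometry. Now I close the fingers and move over the pin.

>>> move_arm(
  deltas=[
    {"tx": -30, "ty": -30, "tz": 0, "twist": 0},
    {"tx": -60.3, "ty": -60.4, "tz": 0, "twist": 0},
    {"tx": -60.3, "ty": -60.4, "tz": 0, "twist": 0},
    {"tx": -60.3, "ty": -60.4, "tz": 40, "twist": 0},
    {"tx": -60.3, "ty": -60.4, "tz": 80, "twist": 0},
    {"tx": -60.3, "ty": -60.4, "tz": 100, "twist": 0},
    {"tx": -60.3, "ty": -60.4, "tz": 100, "twist": 0},
    {"tx": -60.3, "ty": -60.4, "tz": 100, "twist": 0},
  ],
  grip=0,
  grip_force=10,
)

```text
t: 23.78
tcp_pos: [480.9, -148.5, 123.2]
tcp_rot: [[-0.493, 0.87, 0.001], [0.87, 0.493, -0.0], [-0.001, 0.001, -1.0]]
contact_force: [-0.4, 0.5, 0.6]
grip_width: 0.007
finger_force: 0.0
```

```bash
python3 o.py; python3 - <<'E'
from h import *
p=env.capture("side"); cv2.imwrite("pics/s2.png",cv2.resize(p["frame"][230:400,250:450,::-1],None,fx=3,fy=3))
E
```

```text
t 23.77 yaw 119.51 T [-0.017 -0.053  0.057] F [-0.4  0.5  0.6] p [ 480.9 -148.5  123.2] q6 -0.972 tau6 0.01 w 0.6 ff 0.0
```

View pics/s2.png

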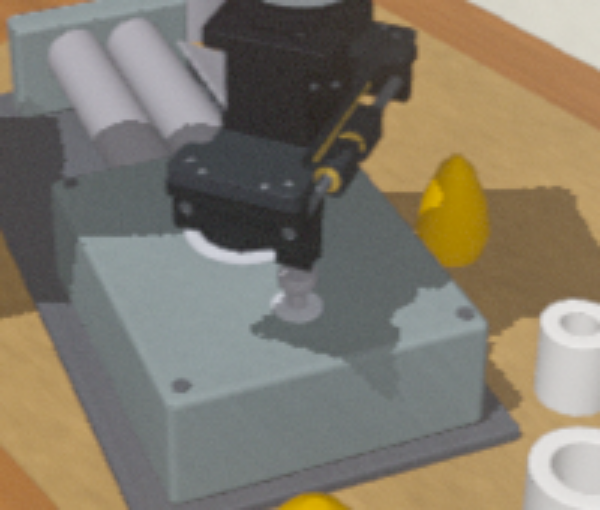

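Side crop: the closed fingertips stand right above the pin head at (297,275). I press down in small steps and watch the force.

>>> move_arm(
  deltas=[
    {"tx": 0, "ty": 0, "tz": 3, "twist": 0},
    {"tx": 0, "ty": 0, "tz": 5, "twist": 0},
    {"tx": 0, "ty": 0, "tz": 5.5, "twist": 0},
    {"tx": 0, "ty": 0, "tz": 5.5, "twist": 0},
  ],
)

```text
t: 24.32
tcp_pos: [480.3, -148.8, 117.0]
tcp_rot: [[-0.492, 0.871, -0.0], [0.871, 0.492, 0.0], [0.0, -0.0, -1.0]]
contact_force: [-0.6, -0.5, 0.6]
grip_width: 0.007
finger_force: 0.0
```

```bash
python3 o.py
```

```text
t 24.32 yaw 119.48 T [-0.062 -0.043  0.025] F [-0.6 -0.5  0.6] p [ 480.3 -148.8  117. ] q6 -0.972 tau6 0.0 w 0.6 ff 0.0
```

>>> move_arm(
  deltas=[
    {"tx": 0, "ty": 0, "tz": 1, "twist": 0},
    {"tx": 0, "ty": 0, "tz": 2, "twist": 0},
    {"tx": 0, "ty": 0, "tz": 2, "twist": 0},
  ],
)

```text
t: 24.7
tcp_pos: [480.5, -148.9, 115.2]
tcp_rot: [[-0.492, 0.871, 0.0], [0.871, 0.492, -0.0], [-0.0, 0.0, -1.0]]
contact_force: [0.2, 0.4, 1.6]
grip_width: 0.007
finger_force: 1.0
```

```bash
python3 o.py
```

```text
t 24.7 yaw 119.48 T [-0.112  0.103 -0.048] F [0.2 0.4 1.6] p [ 480.5 -148.9  115.2] q6 -0.972 tau6 -0.0 w 0.6 ff 1.0
```

>>> move_arm(
  deltas=[
    {"tx": 0, "ty": 0, "tz": 0.5, "twist": 0},
    {"tx": 0, "ty": 0, "tz": 1, "twist": 0},
    {"tx": 0, "ty": 0, "tz": 1, "twist": 0},
  ],
)

```text
t: 25.08
tcp_pos: [480.5, -148.9, 114.1]
tcp_rot: [[-0.492, 0.871, 0.0], [0.871, 0.492, -0.0], [-0.0, 0.0, -1.0]]
contact_force: [-0.1, 0.1, 1.7]
grip_width: 0.006
finger_force: 1.1
```

```bash
python3 o.py
```

```text
t 25.07 yaw 119.48 T [-0.101  0.081  0.009] F [-0.1  0.1  1.7] p [ 480.5 -148.9  114.1] q6 -0.972 tau6 -0.0 w 0.5 ff 1.1
```

>>> move_arm(
  deltas=[
    {"tx": 0, "ty": 0, "tz": 0.5, "twist": 0},
    {"tx": 0, "ty": 0, "tz": 1, "twist": 0},
    {"tx": 0, "ty": 0, "tz": 1.5, "twist": 0},
    {"tx": 0, "ty": 0, "tz": 1.5, "twist": 0},
  ],
)

```text
t: 25.58
tcp_pos: [480.5, -148.9, 112.5]
tcp_rot: [[-0.492, 0.871, 0.0], [0.871, 0.492, -0.0], [-0.0, 0.0, -1.0]]
contact_force: [0.9, -1.0, 1.6]
grip_width: 0.008
finger_force: 0.9
```

```bash
python3 o.py
```

```text
t 25.57 yaw 119.48 T [-0.148 -0.094  0.028] F [ 0.9 -1.   1.6] p [ 480.5 -148.9  112.5] q6 -0.972 tau6 -0.0 w 0.7 ff 0.9
```

>>> move_arm(
  deltas=[
    {"tx": 0, "ty": 0, "tz": 0.5, "twist": 0},
    {"tx": 0, "ty": 0, "tz": 1, "twist": 0},
    {"tx": 0, "ty": 0, "tz": 1, "twist": 0},
  ],
)

```text
t: 25.95
tcp_pos: [480.4, -148.8, 111.5]
tcp_rot: [[-0.492, 0.871, 0.0], [0.871, 0.492, -0.0], [-0.0, 0.0, -1.0]]
contact_force: [0.1, -1.1, 1.9]
grip_width: 0.002
finger_force: 0.9
```

```bash
python3 o.py
```

```text
t 25.95 yaw 119.48 T [-0.211 -0.098 -0.026] F [ 0.1 -1.1  1.9] p [ 480.4 -148.8  111.5] q6 -0.972 tau6 -0.0 w 0.2 ff 0.9
```

>>> move_arm(
  deltas=[
    {"tx": 0, "ty": 0, "tz": 0.5, "twist": 0},
    {"tx": 0, "ty": 0, "tz": 0.8, "twist": 0},
    {"tx": 0, "ty": 0, "tz": 0.8, "twist": 0},
  ],
)

```text
t: 26.32
tcp_pos: [480.5, -148.9, 110.8]
tcp_rot: [[-0.492, 0.871, 0.0], [0.871, 0.492, -0.0], [-0.0, 0.0, -1.0]]
contact_force: [1.5, -0.5, 2.4]
grip_width: 0.008
finger_force: 1.0
```

```bash
python3 o.py
```

```text
t 26.32 yaw 119.48 T [-0.357 -0.166  0.032] F [ 1.5 -0.5  2.4] p [ 480.5 -148.9  110.8] q6 -0.972 tau6 -0.0 w 0.7 ff 1.0
```

>>> move_arm(
  deltas=[
    {"tx": 0, "ty": 0, "tz": 0.4, "twist": 0},
    {"tx": 0, "ty": 0, "tz": 0.8, "twist": 0},
    {"tx": 0, "ty": 0, "tz": 0.8, "twist": 0},
  ],
)

```text
t: 26.7
tcp_pos: [480.4, -148.8, 109.9]
tcp_rot: [[-0.492, 0.871, 0.0], [0.871, 0.492, -0.0], [-0.0, 0.0, -1.0]]
contact_force: [0.6, -1.6, 1.9]
grip_width: 0.004
finger_force: 1.0
```

```bash
python3 o.py
```

```text
t 26.7 yaw 119.48 T [-0.298 -0.209  0.028] F [ 0.6 -1.6  1.9] p [ 480.4 -148.8  109.9] q6 -0.972 tau6 -0.0 w 0.4 ff 1.0
```

>>> move_arm(
  deltas=[
    {"tx": 0, "ty": 0, "tz": 0.5, "twist": 0},
    {"tx": 0, "ty": 0, "tz": 1, "twist": 0},
    {"tx": 0, "ty": 0, "tz": 1, "twist": 0},
  ],
)

```text
t: 27.08
tcp_pos: [480.4, -148.8, 108.9]
tcp_rot: [[-0.492, 0.871, 0.0], [0.871, 0.492, -0.0], [-0.0, 0.0, -1.0]]
contact_force: [0.8, -0.7, 2.8]
grip_width: 0.006
finger_force: 1.1
```

```bash
python3 o.py
```

```text
t 27.07 yaw 119.48 T [-0.21  -0.231  0.029] F [ 0.8 -0.7  2.8] p [ 480.4 -148.8  108.9] q6 -0.972 tau6 -0.0 w 0.5 ff 1.1
```

>>> move_arm(
  deltas=[
    {"tx": 0, "ty": 0, "tz": 0.5, "twist": 0},
    {"tx": 0, "ty": 0, "tz": 1, "twist": 0},
    {"tx": 0, "ty": 0, "tz": 1, "twist": 0},
  ],
)

```text
t: 27.45
tcp_pos: [480.3, -148.8, 107.9]
tcp_rot: [[-0.492, 0.871, -0.0], [0.871, 0.492, 0.0], [0.0, -0.0, -1.0]]
contact_force: [1.6, -0.3, 1.9]
grip_width: 0.004
finger_force: 1.1
```

```bash
python3 o.py
```

```text
t 27.45 yaw 119.48 T [-0.236 -0.229  0.002] F [ 1.6 -0.3  1.9] p [ 480.3 -148.8  107.9] q6 -0.972 tau6 -0.0 w 0.4 ff 1.1
```

It is well past the plate depth, so the pin is in its hole.

>>> move_arm(
  deltas=[
    {"tx": 0, "ty": 0, "tz": 0.7, "twist": 0},
    {"tx": 0, "ty": 0, "tz": 1.4, "twist": 0},
    {"tx": 0, "ty": 0, "tz": 2, "twist": 0},
    {"tx": 0, "ty": 0, "tz": 2, "twist": 0},
  ],
)

```text
t: 27.95
tcp_pos: [480.3, -148.7, 105.8]
tcp_rot: [[-0.492, 0.871, -0.0], [0.871, 0.492, 0.0], [0.0, -0.0, -1.0]]
contact_force: [1.8, -1.5, 1.9]
grip_width: 0.003
finger_force: 0.9
```

```bash
python3 o.py
```

```text
t 27.95 yaw 119.48 T [-0.174 -0.215  0.005] F [ 1.8 -1.5  1.9] p [ 480.3 -148.7  105.8] q6 -0.972 tau6 -0.0 w 0.2 ff 0.9
```

>>> move_arm(
  deltas=[
    {"tx": 0, "ty": 0, "tz": 0.5, "twist": 0},
    {"tx": 0, "ty": 0, "tz": 1, "twist": 0},
    {"tx": 0, "ty": 0, "tz": 1, "twist": 0},
  ],
)

```text
t: 28.32
tcp_pos: [480.3, -148.7, 104.8]
tcp_rot: [[-0.492, 0.87, -0.0], [0.87, 0.492, 0.0], [0.0, -0.0, -1.0]]
contact_force: [0.5, -0.4, 1.0]
grip_width: 0.005
finger_force: 0.9
```

```bash
python3 o.py
```

```text
t 28.32 yaw 119.48 T [-0.219 -0.161  0.06 ] F [ 0.5 -0.4  1. ] p [ 480.3 -148.7  104.8] q6 -0.972 tau6 -0.0 w 0.4 ff 0.9
```

>>> move_arm(
  deltas=[
    {"tx": 0, "ty": 0, "tz": 0.4, "twist": 0},
    {"tx": 0, "ty": 0, "tz": 0.8, "twist": 0},
    {"tx": 0, "ty": 0, "tz": 0.8, "twist": 0},
  ],
)

```text
t: 28.7
tcp_pos: [480.3, -148.7, 104.4]
tcp_rot: [[-0.492, 0.87, -0.0], [0.87, 0.492, 0.0], [0.0, -0.0, -1.0]]
contact_force: [-0.4, 0.6, 5.0]
grip_width: 0.008
finger_force: 2.5
```

```bash
python3 o.py
```

```text
t 28.7 yaw 119.49 T [-0.002  0.096 -0.035] F [-0.4  0.6  5. ] p [ 480.3 -148.7  104.4] q6 -0.972 tau6 -0.0 w 0.7 ff 2.5
```

>>> move_arm(
  deltas=[
    {"tx": 0, "ty": 0, "tz": 0.5, "twist": 0},
    {"tx": 0, "ty": 0, "tz": 0.5, "twist": 0},
    {"tx": 0, "ty": 0, "tz": 0.5, "twist": 0},
  ],
)

```text
t: 29.08
tcp_pos: [480.4, -148.8, 104.3]
tcp_rot: [[-0.492, 0.87, -0.0], [0.87, 0.492, -0.0], [0.0, -0.0, -1.0]]
contact_force: [-2.6, 1.4, 8.5]
grip_width: 0.008
finger_force: 4.2
```

```bash
python3 o.py
```

```text
t 29.07 yaw 119.49 T [0.075 0.352 0.052] F [-2.6  1.4  8.5] p [ 480.4 -148.8  104.3] q6 -0.972 tau6 -0.0 w 0.7 ff 4.2
```

Solid seat at 104.3 mm: the pin is home. I retreat and check.

>>> move_arm(
  deltas=[
    {"tx": 0, "ty": 0, "tz": -10, "twist": 0},
    {"tx": 0, "ty": 0, "tz": -50, "twist": 0},
    {"tx": 0, "ty": 0, "tz": -100, "twist": 0},
    {"tx": 0, "ty": 0, "tz": -130, "twist": 0},
    {"tx": 40, "ty": 20, "tz": -130, "twist": 0},
    {"tx": 80, "ty": 40, "tz": -130, "twist": 0},
    {"tx": 120, "ty": 60, "tz": -130, "twist": 0},
    {"tx": 120, "ty": 60, "tz": -130, "twist": 0},
  ],
)

```text
t: 30.08
tcp_pos: [472.8, -12.3, 233.5]
tcp_rot: [[-0.496, 0.869, -0.001], [0.869, 0.496, 0.001], [0.001, -0.0, -1.0]]
contact_force: [0.2, -0.1, -0.4]
grip_width: 0.006
finger_force: 0.0
```

```bash
python3 - <<'E'
from h import *
p=env.capture("side"); w,v=cloud(p); q=w[v]
k=q[np.hypot(q[:,0]-480,q[:,1]+148.7)<12]; print("pin z",len(k),np.percentile(k[:,2],[50,80,95]).round(1))
t=q[(np.hypot(q[:,0]-503,q[:,1]+67)<40)&(q[:,2]>128)&(q[:,2]<140)]
if len(t)>10: print(cv2.minAreaRect(t[:,:2].astype(np.float32)))
E
python3 o.py
```

```text
pin z 157 [102.4 104.2 105.4]
((503.5851745605469, -67.48909759521484), (19.257123947143555, 47.00722122192383), 29.599660873413086)
t 30.12 yaw 119.65 T [-0.093  0.01  -0.053] F [-0.  -0.2 -0. ] p [473.1 -13.7 233.5] q6 -0.713 tau6 0.15 w 0.9 ff 0.0
```

```bash
python3 -c "
from workcell import env
print(env.hand_in())"
```

```text
the job is handed in; nothing more can be done
None
```

Done and handed in after about 30 s of robot time: I felt the end stop at 0.88 N m, counted four clicks clockwise, pushed the pin fully home (its head now at about 104 mm), and moved the arm clear of everything.

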